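# Turn over the marker flag of the empty stock bin

## Robot

A 6-joint arm with a two-finger parallel gripper is mounted at the origin on the work surface. World frame = base frame: x ahead of the robot, y to its left, z up, the work surface at z = 0. Lengths are in mm, angles in rad, forces in N, time in s.
With the tool pointing down it reaches from about 350 to 875 mm from the base axis. Payload 15.5 kg.
Tool frame: the origin (TCP) lies between the finger pads; the fingertips stand 22 mm ahead of it and the grasp point (between the pads) lies 3 mm ahead of it (tip_extent is the distance from the TCP to the fingertips, in mm); z points along the fingers, y is the line along which they close (so a half turn about z gives the same grasp; the last joint's range is limited). The gripper opens to 85 mm and grips with 20 to 120 N. Pads are 22 mm wide; open, the fingers measure 114 mm over their backs; the gripper's body (76 mm by 85 mm) begins 54 mm behind the grasp point. The pads swing forward as they close: fully open they stand 13 mm farther back than shut.
Start: joints at [-1.329, 0.494, 1.345, -0, 1.302, -0.096], TCP at [206.544, -589.887, 233.277] pointing down, gripper open.
Joint ranges: [-2.91, 2.91], [-0.82, 2.16], [0.22, 2.67], [-1.22, 4.37], [0.12, 2.79], [-3.08, 3.08]. Speed limits (rad/s): [1.89, 1.89, 2.57, 3.01, 3.01, 3.01].

## Interface

Orientations are given as a unit quaternion [w, x, y, z].
In Python, from workcell import * gives the robot as it stands. The module is installed in compiled form; this text tells all that it offers.
- The arm moves only by the shell command python3 -m jog 'ROWS'. ROWS is JSON, a list of rows, each an object of numbers: "dx", "dy", "dz": the shift along the tool's x, y, z in m; "rx", "ry", "rz": the turn, a rotation vector about the tool's x, y, z in degrees; "hand": the opening, from -1 (shut) to 1 (fully open). In form: [{"dx": .., "dy": .., "dz": .., "rx": .., "ry": .., "rz": .., "hand": ..}, ...]. A call has 1 to 8 rows; each row shifts and turns the commanded pose from where the row before left it, along the tool's axes as they then stand; what a row does not reach is not made up. A row lasts 1/12 s, in which the tool goes at most 41.7 mm and 7.16 degrees, less where a joint would pass 70% of its speed; a pose out of reach is approached as far as the arm can. A call is refused whole if a number of a shift passes 0.0417 or a number of a turn 7.16, either way. A call with a gripper value outside its range is refused whole. The fingers move at their own pace and stop on an object; the grip force is fixed at half the most. Time passes only in rows, so rows that do not move let the fingers close. It gives the time, the measured TCP pose, the force, the opening and the grip force at its end, in the units of the state.
- state(): the state, without advancing time (a new reading comes with each control period).
- camera(name): name is "scene" or "top" or "wrist"; returns the picture (384x512x3 uint8, red, green, blue); there is no depth.
- camera_params(name): a dict with "K" (3x3 intrinsics, pixels), "world_from_camera" (4x4, takes a point from camera to world coordinates); the wrist camera has in their place "T_tool_cam" (4x4, takes a point from camera to tool coordinates, whose origin is the TCP and whose axes are the flange's). Camera axes: x right, y up, looking along -z (the intrinsics and any distortion apply to the point x, -y, -z); pixel columns grow to the right and rows downward; lengths in mm; the calibration is good to about 2 mm. A picture is of the moment at which its call begins: read the wrist's pose just before it. camera_params takes no time and is no camera call.
- hand_in(): hands the job in; it is judged then, once.
The state is a dict: "clock": time; "qpos": joint angles; "joint_vel": joint speeds; "joint_efforts": joint torques, N m; "tcp_pos": TCP position; "eef_rot": TCP orientation; "ft_force": force on the tool from outside, world axes, zero at the start; "ft_torque": the same for the moment, N m; "opening": finger opening in mm; "grip_force": force on a finger pad.
Only numpy, scipy, OpenCV 4.12 (cv2) and the standard library are available. Lean on these libraries where they do the work, as an engineer would, in place of code of your own. Each camera call takes 0.05 s, during which the arm holds its last target. There are 200 camera calls.

## Task

One of the three stock bins on the welding bench has run empty, but its steel marker flag still lies forward with the ring up. Push that flag up and over its hinge with a fingertip, without slamming it, and press it down level on its stop over the bin's mouth so that its cross shows. Leave the bins where they stand, the other two flags as they are, and everything in the bins and on the bench alone.

Things in the scene. Friction and masses are not known exactly. Their poses are not given: they have to be found in the camera images.
- bin_empty: Open grey steel stock bin, 170 x 120 x 72 mm high (x, y, z), walls 3 mm, 1.1 kg, loose on the bench. Origin: centre of its underside; x points from its front (robot side) to its back, within 0.25 rad of world x. A marker flag is hinged on its front rim. This is the bin with nothing in it; it may stand left, middle or right. Its marker still lies forward.
- bin_full: Open grey steel stock bin, 170 x 120 x 72 mm high (x, y, z), walls 3 mm, 1.1 kg, loose on the bench. Origin: centre of its underside; x points from its front (robot side) to its back, within 0.25 rad of world x. A marker flag is hinged on its front rim. This one holds three nozzles; its marker lies forward (ring up).
- bin_low: Open grey steel stock bin, 170 x 120 x 72 mm high (x, y, z), walls 3 mm, 1.1 kg, loose on the bench. Origin: centre of its underside; x points from its front (robot side) to its back, within 0.25 rad of world x. A marker flag is hinged on its front rim. This one holds a single collar; its marker has already been turned back over the mouth (cross up).
- flag_empty (a joint): Angle (rad) of the empty bin's marker flag: 0 = lying level out over the bin's front, ring bead on top; 1.57 = upright; 3.14 = level back over the bin's mouth on its stop, cross bead on top. Starts at 0 to 0.2. Stiff hinge (friction about 0.05 N m, some 1 N at the lip, no spring): it stays at whatever angle it is left and does not fall over by itself.
- flag_full (a joint): Marker flag of the full bin, same make and joint values; starts between 0 and 0.2. Leave as it is.
- flag_low (a joint): Marker flag of the nearly used-up bin, same make and joint values; starts at about 2.98 to 3.13. Leave as it is.
- hinge_empty (a point): Middle of the hinge line of the empty bin's flag, on the bin's front rim: 83 mm before the bin's origin, 84 mm above the bench. Has the bin's axes; the hinge runs along y between two small ears. The flag is a bare sheet-steel paddle, 66 mm wide (y), 2.5 mm thick, 80 g, flat from the hinge to 58 mm out.
- lip_empty (a point): Middle of the free edge of the flag's finger lip (moves with the flag). With the flag lying forward the lip turns up at 45 degrees from 58 mm to this edge, 69 mm out from the hinge line and 11 mm above it. The underside is free in front of the bin: about 80 mm down to the bench.
- nozzle_a: Copper welding nozzle standing in the full bin, 26 mm across, 60 mm tall; origin under its foot. Leave alone.
- nozzle_b: Another such nozzle in the full bin. Leave alone.
- nozzle_c: Another such nozzle in the full bin. Leave alone.
- collar: Steel collar lying flat in the nearly used-up bin, 44 mm across, 24 mm high; origin at the centre of its underside. Leave alone.
- spray: Spray can, 54 mm across, 170 mm tall, left of the bins; origin under its foot. Leave alone.
- hammer: Chipping hammer lying right of the bins, about 245 mm long along its x, 25 mm high. Leave alone.
- brush: Wire brush lying on the left, 260 mm long along its x, 34 mm high. Leave alone.
- coupon: Welded T-joint test piece, 60 x 100 mm, 40 mm high, on the bench between the robot and the bins, to the right; origin at the centre of its underside. Leave alone.
- magnet: Welder's magnetic set-square, a triangle of flat bars about 90 mm on a side, 16 mm high, between the robot and the bins, to the left. Leave alone.

How it is judged (in metres and radians):
On the way:
1. the fingers push the empty bin's flag through upright (value of joint flag_empty between 1.2 and 2.4 rad and contact force between the fingers and bin_empty above 0.1 N), for 0.02 s.
At the end, for the whole second after the job is handed in: The empty bin's flag lies folded back within about 0.17 rad (10 degrees) of level (joint above 2.97) and at rest, the full bin's flag still forward (below 0.3), the used-up bin's flag still back (above 2.85), and all three bins stand flat within 20 mm of where they were (value of joint flag_empty above 2.97 rad and value of joint flag_full below 0.3 rad and value of joint flag_low above 2.85 rad and velocity of joint flag_empty below 0.1 rad/s and angle between bin_empty's own z axis and vertical below 0.05 rad and linear speed of bin_empty below 0.02 m/s and distance of each of bin_empty, bin_full, bin_low from where it was at the start of the episode below 0.02 m); the robot touches nothing.
It fails at once if the flag is slammed or flung over (faster than 8 rad/s) (velocity of joint flag_empty above 8 rad/s).
It fails at once if the empty bin or its flag is forced (over 25 N from the fingers) (contact force between the fingers and bin_empty above 25 N).
It fails at once if a bin is lifted, tipped or shoved (12 mm off the bench, 0.15 rad, or 20 mm from its place) (height (world z) of any of bin_empty, bin_full, bin_low above 0.012 m or angle between any of bin_empty, bin_full, bin_low's own z axis and vertical above 0.15 rad or distance of any of bin_empty, bin_full, bin_low from where it was at the start of the episode above 0.02 m).
It fails at once if another bin's flag is moved (value of joint flag_full above 0.35 rad or value of joint flag_low below 2.8 rad).
It fails at once if something in the bins or on the bench is moved more than 25 mm (distance of any of nozzle_a, nozzle_b, nozzle_c, collar, spray, hammer, brush, coupon, magnet from where it was at the start of the episode above 0.025 m).
It also fails if it takes over 51 s, if anything falls off the work surface, if the arm or the gripper's body presses on something with over 40 N, if the wrist force passes 120 N, or if a joint passes its speed limit or range.

## Working session

There is one attempt and no reset: what is moved stays moved. The work goes in short steps, Python scripts to look and compute and a shell command to move; the robot and the scene stay as the last step left them, time stands still between calls to the robot, and variables do not carry over. Pictures are saved under pics/ and viewed, at most 11 in all, crops included, and the job is handed in when it is done.

```bash
mkdir -p pics; python3 - <<'E'
from workcell import *
import cv2,numpy as np
s=state();print(s)
for n in("top","scene"):
    p=camera_params(n);print(n,np.array(p["K"]).round(1).tolist(),np.array(p["world_from_camera"]).round(3).tolist(),[k for k in p])
    cv2.imwrite(f"pics/{n}0.png",cv2.resize(camera(n)[:,:,::-1],(800,600),interpolation=cv2.INTER_CUBIC))
E
```

```text
{'clock': 0.0, 'qpos': array([-1.32951541e+00,  4.94201546e-01,  1.34614633e+00,  2.45174628e-05,
        1.30247629e+00, -9.54825641e-02]), 'joint_vel': array([-0.00061039, -0.00064268,  0.00075224, -0.00042535,  0.00050095,
        0.00029678]), 'joint_efforts': array([ 4.50447144e-03, -8.82146716e+01, -3.83876538e+01,  2.20764623e-04,
        9.92557645e-03, -7.95242613e-06]), 'tcp_pos': array([ 206.4562605 , -589.53708365,  232.68367787]), 'eef_rot': array([-6.14982122e-04,  9.85857616e-01,  1.67583953e-01, -3.30617215e-05]), 'ft_force': array([-0.73466832, -1.01624598,  0.77367047]), 'ft_torque': array([ 0.01076238, -0.02892401, -0.00610567]), 'grip_force': 0.0, 'opening': 85.05270390798356}
top [[470.7, 0.0, 256.5], [0.0, 470.7, 195.0], [0.0, 0.0, 1.0]] [[-0.017, 0.994, -0.11, 401.932], [-1.0, -0.019, -0.017, -4.812], [-0.019, 0.11, 0.994, 1680.291], [0.0, 0.0, 0.0, 1.0]] ['K', 'world_from_camera']
scene [[442.4, 0.0, 246.7], [0.0, 442.4, 192.4], [0.0, 0.0, 1.0]] [[0.237, -0.684, 0.69, 1448.425], [0.971, 0.174, -0.161, -199.638], [-0.01, 0.708, 0.706, 975.988], [0.0, 0.0, 0.0, 1.0]] ['K', 'world_from_camera']
```

View pics/top0.png

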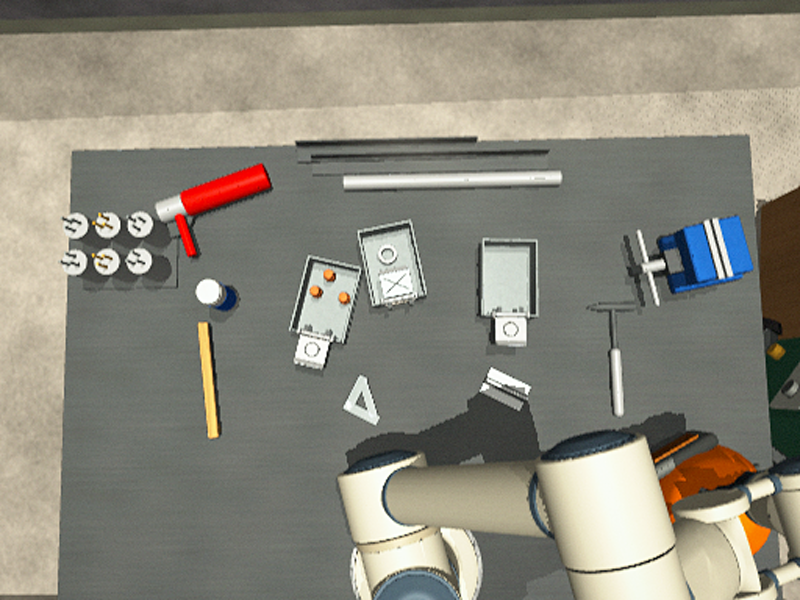

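View pics/scene0.png

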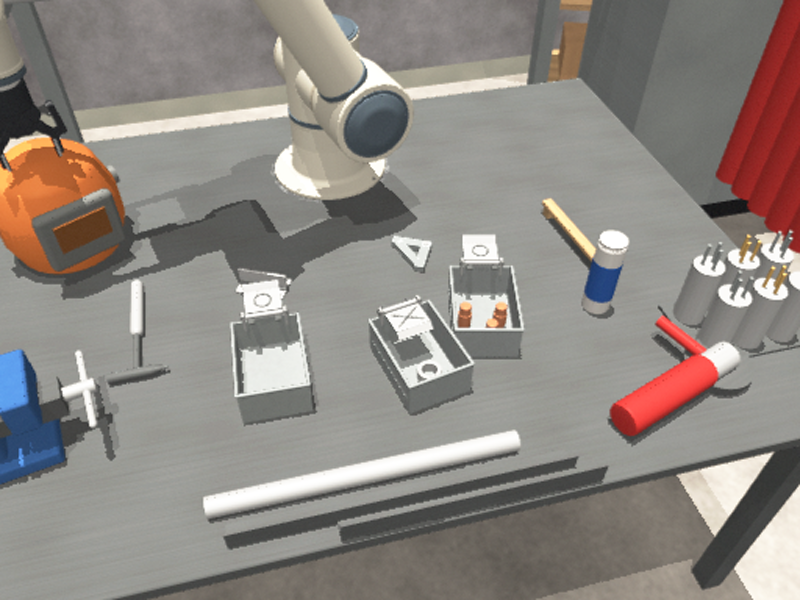

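The empty bin is on the right: rim about (480–537, 239–317), with its flag forward and the ring at (511,329). The coupon lies just in front of it at (505,388). I'll enlarge the view to measure it.

```bash
cat > h.py <<'E'
from workcell import *
import cv2,numpy as np
def ray(n,u,v,z):
    p=camera_params(n);K=np.array(p["K"]);W=np.array(p["world_from_camera"])
    d=np.linalg.inv(K)@[u,v,1];d=W[:3,:3]@[d[0],-d[1],-d[2]];o=W[:3,3]
    return (o+d*(z-o[2])/d[2])
def proj(n,P):
    p=camera_params(n);K=np.array(p["K"]);W=np.array(p["world_from_camera"])
    c=W[:3,:3].T@(np.array(P)-W[:3,3]);q=K@[c[0],-c[1],-c[2]];return q[:2]/q[2]
E
python3 - <<'E'
from h import *
im=camera("top")[140:275,285:365,::-1]
cv2.imwrite("pics/c1.png",cv2.resize(im[:120],None,fx=5,fy=5,interpolation=cv2.INTER_CUBIC))
E
```

```text
(no output)
```

View pics/c1.png

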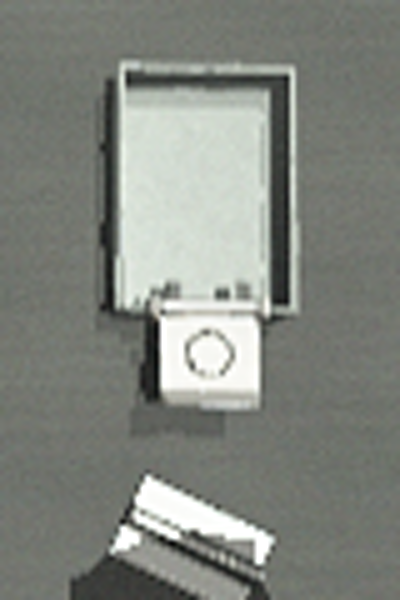

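The crop shows rim corners at BL(120,63), BR(297,67), FR(298,314) and FL(115,312). The flag spans x 160–262, with the hinge near y=303 and the lip edge near y=407. The coupon's top edge is at y≈475.

```bash
python3 - <<'E'
from h import *
g=lambda x,y,z:ray("top",285+x/5,140+y/5,z)
C=[g(*c,72) for c in((120,63),(297,67),(298,314),(115,312))]
for c in C:print(c.round(1))
print("c",np.mean(C,0).round(1))
for n,a in dict(hl=(157,303,84),hr=(267,303,84),ll=(160,404,95),lr=(262,407,95),cpL=(148,475,40),cpR=(273,540,40)).items():print(n,g(*a).round(1))
b=(C[0]+C[1]-C[2]-C[3]);print("yaw",np.arctan2(b[1],b[0]), np.linalg.norm(b)/2)
E
python3 -c "
from workcell import *
print(camera_params('wrist'))"
```

```text
[ 724.9 -162.5   72. ]
[ 719.5 -284.7   72. ]
[ 547.9 -278.8   72. ]
[ 551.7 -153.9   72. ]
c [ 636. -220.   72.]
hl [ 556.2 -181.5   84. ]
hr [ 554.7 -256.1   84. ]
ll [ 486.9 -180.2   95. ]
lr [ 483.6 -248.4   95. ]
cpL [ 440.8 -176.4   40. ]
cpR [ 394.5 -261.1   40. ]
yaw -0.04172915945117835 172.54713073261124
{'K': array([[317.46301694,   0.        , 258.90931862],
       [  0.        , 317.46301694, 186.81162392],
       [  0.        ,   0.        ,   1.        ]]), 'T_tool_cam': array([[-3.28567974e-04,  9.61849452e-01,  2.73579099e-01,
         6.96414521e+01],
       [ 9.99999946e-01,  3.19721009e-04,  7.69228287e-05,
         1.00940183e-01],
       [-1.34808052e-05,  2.73579110e-01, -9.61849505e-01,
        -1.40673643e+02],
       [ 0.00000000e+00,  0.00000000e+00,  0.00000000e+00,
         1.00000000e+00]])}
```

```bash
python3 -m jog '[{"rz":7.16,"hand":-1},{"rz":7.16,"hand":-1},{"rz":7.16,"hand":-1},{"dx":0.019,"dy":-0.036,"hand":-1},{"dx":0.019,"dy":-0.036,"hand":-1},{"dx":0.019,"dy":-0.036,"hand":-1},{"dx":0.019,"dy":-0.036,"hand":-1},{"dx":0.019,"dy":-0.036,"hand":-1}]'
python3 -m jog '[{"dx":0.019,"dy":-0.036,"hand":-1},{"dx":0.019,"dy":-0.036,"hand":-1},{"dx":0.019,"dy":-0.036,"hand":-1},{"dx":0.019,"dy":-0.036,"hand":-1},{"dx":0.019,"dy":-0.036,"hand":-1},{"dx":0.014,"dy":-0.02,"hand":-1},{"hand":-1},{"hand":-1}]'
```

```text
validation failed for argument at $[0]...
validation failed for argument at $[0]...
```

```bash
python3 -m jog '[{"dx":0,"dy":0,"dz":0,"rx":0,"ry":0,"rz":7.1,"hand":-1},{"dx":0,"dy":0,"dz":0,"rx":0,"ry":0,"rz":7.1,"hand":-1},{"dx":0,"dy":0,"dz":0,"rx":0,"ry":0,"rz":7.1,"hand":-1},{"dx":0.019,"dy":-0.036,"dz":0,"rx":0,"ry":0,"rz":0,"hand":-1},{"dx":0.019,"dy":-0.036,"dz":0,"rx":0,"ry":0,"rz":0,"hand":-1},{"dx":0.019,"dy":-0.036,"dz":0,"rx":0,"ry":0,"rz":0,"hand":-1},{"dx":0.019,"dy":-0.036,"dz":0,"rx":0,"ry":0,"rz":0,"hand":-1},{"dx":0.019,"dy":-0.036,"dz":0,"rx":0,"ry":0,"rz":0,"hand":-1}]'
```

```text
clock: 0.82
tcp_pos: [308.1, -411.5, 233.1]
eef_rot: [-0.0, 1.0, -0.018, -0.0]
ft_force: [1.8, -1.9, -0.7]
opening: -0.0
grip_force: 0.0
```

```bash
python3 -m jog '[{"dx":0.018,"dy":-0.035,"dz":0,"rx":0,"ry":0,"rz":0,"hand":-1},{"dx":0.018,"dy":-0.035,"dz":0,"rx":0,"ry":0,"rz":0,"hand":-1},{"dx":0.018,"dy":-0.035,"dz":0,"rx":0,"ry":0,"rz":0,"hand":-1},{"dx":0.018,"dy":-0.035,"dz":0,"rx":0,"ry":0,"rz":0,"hand":-1},{"dx":0.018,"dy":-0.035,"dz":0,"rx":0,"ry":0,"rz":0,"hand":-1},{"dx":0,"dy":-0.01,"dz":0,"rx":0,"ry":7,"rz":0,"hand":-1},{"dx":0,"dy":0,"dz":0,"rx":0,"ry":7,"rz":0,"hand":-1},{"dx":0,"dy":0,"dz":0,"rx":0,"ry":7,"rz":0,"hand":-1}]'
python3 -m jog '[{"dx":0,"dy":0,"dz":0,"rx":0,"ry":7,"rz":0,"hand":-1},{"dx":0,"dy":0,"dz":0,"rx":0,"ry":7,"rz":0,"hand":-1},{"dx":0,"dy":0,"dz":0,"rx":0,"ry":7,"rz":0,"hand":-1},{"dx":0,"dy":0,"dz":0,"rx":0,"ry":3,"rz":0,"hand":-1},{"dx":0,"dy":0,"dz":0,"rx":0,"ry":0,"rz":0,"hand":-1}]'
python3 -c "
from workcell import *
print(state()['qpos'])"
```

```text
clock: 1.48
tcp_pos: [405.1, -230.2, 233.8]
eef_rot: [0.004, 0.983, -0.015, 0.181]
ft_force: [0.6, 0.9, 0.0]
opening: 0.1
grip_force: 0.0
clock: 1.9
tcp_pos: [404.8, -225.6, 230.7]
eef_rot: [-0.006, 0.949, -0.013, 0.314]
ft_force: [0.9, 0.1, -0.3]
opening: -0.0
grip_force: 0.0
[-1.02939339  0.16439049  2.1514985   0.92987939  0.69478416 -0.13006222]
```

```bash
python3 -m jog '[{"dx":0,"dy":0,"dz":0,"rx":0,"ry":4,"rz":0,"hand":-1},{"dx":0,"dy":0,"dz":0,"rx":0,"ry":4,"rz":0,"hand":-1},{"dx":0,"dy":0,"dz":0,"rx":0,"ry":4,"rz":0,"hand":-1},{"dx":0,"dy":0,"dz":0,"rx":0,"ry":0,"rz":0,"hand":-1}]'
python3 -c "
from workcell import *
print(state()['qpos'])"
```

```text
clock: 2.23
tcp_pos: [405.5, -224.7, 230.1]
eef_rot: [-0.007, 0.916, -0.012, 0.401]
ft_force: [-0.3, -0.2, -0.5]
opening: -0.1
grip_force: 0.0
[-1.16956251  0.23778146  2.27711551  1.3286183   0.77308117 -0.65498584]
```

```bash
python3 -m jog '[{"dx":-0.015,"dy":-0.002,"dz":0.026,"rx":0,"ry":0,"rz":0,"hand":-1},{"dx":-0.015,"dy":-0.002,"dz":0.026,"rx":0,"ry":0,"rz":0,"hand":-1},{"dx":-0.015,"dy":-0.002,"dz":0.026,"rx":0,"ry":0,"rz":0,"hand":-1},{"dx":-0.015,"dy":-0.002,"dz":0.026,"rx":0,"ry":0,"rz":0,"hand":-1},{"dx":-0.01,"dy":-0.001,"dz":0.017,"rx":0,"ry":0,"rz":0,"hand":-1},{"dx":0,"dy":0,"dz":0,"rx":0,"ry":0,"rz":0,"hand":-1}]'
python3 - <<'E'
from h import *
s=state();print(s['qpos'],s['tcp_pos'])
a=cv2.resize(camera("scene")[120:290,100:300,::-1],None,fx=2.5,fy=2.5,interpolation=cv2.INTER_CUBIC)
b=cv2.resize(camera("wrist")[:,:,::-1],(400,300));c=np.zeros((425,400,3),np.uint8);c[:300]=b
cv2.imwrite("pics/a1.png",cv2.resize(np.hstack([a,c]),(800,378)))
E
```

```text
clock: 2.73
tcp_pos: [448.2, -212.6, 99.4]
eef_rot: [-0.011, 0.916, -0.012, 0.4]
ft_force: [0.0, -0.4, 0.7]
opening: -0.1
grip_force: 0.0
[-1.01705913  0.68681841  2.37709867  2.04562548  0.78657786 -1.43667629] [ 448.22266043 -212.58065454   99.37645063]
```

View pics/a1.png

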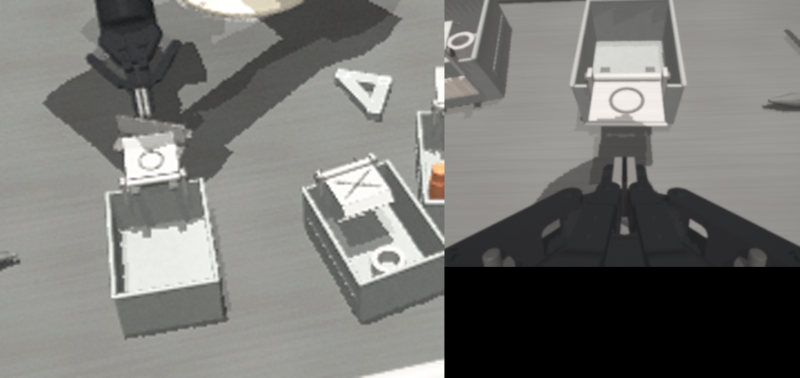

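The fingertips are centred in front of the flag's lip and clear of it. Next I drop, slide under the lip and start lifting.

```bash
python3 -m jog '[{"dx":-0.013,"dy":0,"dz":0.012,"rx":0,"ry":0,"rz":0,"hand":-1},{"dx":0.006,"dy":0,"dz":0.007,"rx":0,"ry":0,"rz":0,"hand":-1},{"dx":0.006,"dy":0,"dz":0.007,"rx":0,"ry":0,"rz":0,"hand":-1},{"dx":0.006,"dy":0,"dz":0.006,"rx":0,"ry":0,"rz":0,"hand":-1},{"dx":0,"dy":0,"dz":0,"rx":0,"ry":0,"rz":0,"hand":-1}]'
cat > plan.py <<'E'
# rows from the measured pose along an arc: corner of fingertip at radius r, flag angle th, tilt in deg
import sys
from h import *
H=np.array([553.,84.]);r=float(sys.argv[1])
s=state();p=s['tcp_pos'];q=s['eef_rot'];t=2*np.arctan2(q[3],q[1])
ax=lambda t:(np.array([np.cos(t),np.sin(t)]),np.array([np.sin(t),-np.cos(t)]))
X,Z=ax(t);P=p[[0,2]];c=P+22*Z+11*X-H
print("tcp",p.round(1),"tilt",np.degrees(t).round(1),"corner rel hinge",c.round(1),"ang",np.degrees(np.arctan2(c[1],-c[0])).round(1),"r",np.hypot(*c).round(1),"F",s['ft_force'].round(1))
for a in sys.argv[2:]:
    th,tl=map(float,a.split(','));th,tl=np.radians([th,tl])
    X2,Z2=ax(tl);N=H+r*np.array([-np.cos(th),np.sin(th)])-22*Z2-11*X2
    d=N-P;print(a,"dx %.1f dz %.1f ry %.1f"%(d@X,d@Z,np.degrees(tl-t)));P,t,X,Z=N,tl,X2,Z2
E
python3 plan.py 58 0,47 10,47 20,47 30,47 40,47 50,47 60,45
```

```text
clock: 3.25
tcp_pos: [475.3, -214.6, 87.0]
eef_rot: [-0.006, 0.915, -0.011, 0.403]
ft_force: [-0.5, -0.5, 0.1]
opening: 0.2
grip_force: 0.0
tcp [ 475.3 -214.6   87. ] tilt 47.6 corner rel hinge [-54.1  -3.7] ang -3.9 r 54.2 F [-0.5 -0.5  0.1]
0,47 dx 0.3 dz -5.5 ry -0.6
10,47 dx 8.0 dz -6.2 ry 0.0
20,47 dx 8.9 dz -4.7 ry 0.0
30,47 dx 9.6 dz -3.1 ry 0.0
40,47 dx 10.0 dz -1.4 ry 0.0
50,47 dx 10.1 dz 0.4 ry 0.0
60,45 dx 10.7 dz 1.7 ry -2.0
```

```bash
python3 -m jog '[{"dx":0.003,"dy":0,"dz":-0.003,"rx":0,"ry":0,"rz":0,"hand":-1},{"dx":0.006,"dy":0,"dz":-0.005,"rx":0,"ry":0,"rz":0,"hand":-1},{"dx":0.008,"dy":0,"dz":-0.005,"rx":0,"ry":0,"rz":0,"hand":-1},{"dx":0.008,"dy":0,"dz":-0.003,"rx":0,"ry":0,"rz":0,"hand":-1},{"dx":0.009,"dy":0,"dz":-0.002,"rx":0,"ry":0,"rz":0,"hand":-1}]'
python3 plan.py 54 40,45 50,43 60,41 70,39 80,37 90,35 100,33 110,31 120,29
```

```text
clock: 3.67
tcp_pos: [482.6, -215.4, 123.3]
eef_rot: [-0.006, 0.916, -0.012, 0.402]
ft_force: [0.3, 0.3, -0.1]
opening: -0.2
grip_force: 0.0
tcp [ 482.6 -215.4  123.3] tilt 47.4 corner rel hinge [-46.7  32.5] ang 34.8 r 56.9 F [ 0.3  0.3 -0.1]
40,45 dx 6.2 dz 2.0 ry -2.4
50,43 dx 10.2 dz -0.4 ry -2.0
60,41 dx 10.1 dz 0.9 ry -2.0
70,39 dx 9.8 dz 2.2 ry -2.0
80,37 dx 9.4 dz 3.5 ry -2.0
90,35 dx 8.8 dz 4.6 ry -2.0
100,33 dx 8.0 dz 5.7 ry -2.0
110,31 dx 7.1 dz 6.6 ry -2.0
120,29 dx 6.0 dz 7.4 ry -2.0
```

```bash
python3 - <<'E'
from h import *
a=cv2.resize(camera("scene")[120:270,100:300,::-1],None,fx=4,fy=4,interpolation=cv2.INTER_CUBIC)
cv2.imwrite("pics/a2.png",a)
E
```

```text
(no output)
```

View pics/a2.png

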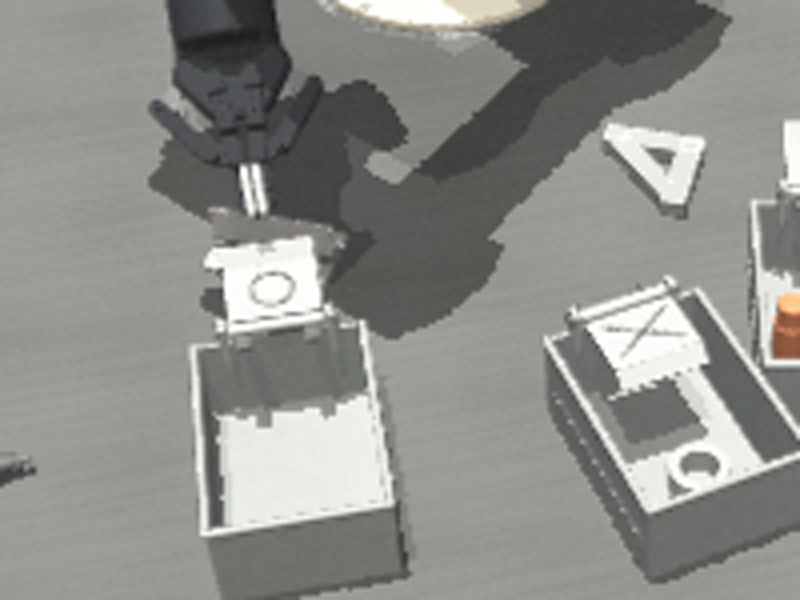

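```bash
python3 - <<'E'
from h import *
f=lambda P:((proj("scene",P)-[100,120])*4).round(0)
t=np.radians(47.4);X=np.array([np.cos(t),0,np.sin(t)]);Z=np.array([np.sin(t),0,-np.cos(t)]);T=state()['tcp_pos'];print(T)
for k in(-20,0,10,22):print(k,f(T+k*Z),f(T+k*Z+11*X),f(T+k*Z-11*X))
for th in(0,.2,.5,.7):
    c,s=np.cos(th),np.sin(th);L=[-69*c+11*s,69*s+11*c];print(th,"lip",f([553+L[0],-214,84+L[1]]),"bend",f([553-58*c,-214,84+58*s]))
print("hinge",f([553,-216,84]))
E
```

```text
[ 483.62860818 -215.63490238  124.62256477]
-20 [252. 187.] [251. 185.] [252. 188.]
0 [257. 214.] [256. 212.] [257. 216.]
10 [259. 228.] [259. 226.] [260. 229.]
22 [262. 244.] [262. 243.] [263. 246.]
0 lip [265. 244.] bend [269. 265.]
0.2 lip [263. 234.] bend [267. 255.]
0.5 lip [261. 224.] bend [264. 244.]
0.7 lip [260. 223.] bend [264. 240.]
hinge [275. 321.]
```

```bash
python3 - <<'E'
from h import *
a=cv2.resize(camera("scene")[160:210,140:190,::-1],(400,400),interpolation=cv2.INTER_CUBIC)
b=cv2.resize(camera("wrist")[60:260,160:360,::-1],(400,400),interpolation=cv2.INTER_CUBIC)
cv2.imwrite("pics/a3.png",np.hstack([a,b]))
E
```

```text
(no output)
```

View pics/a3.png

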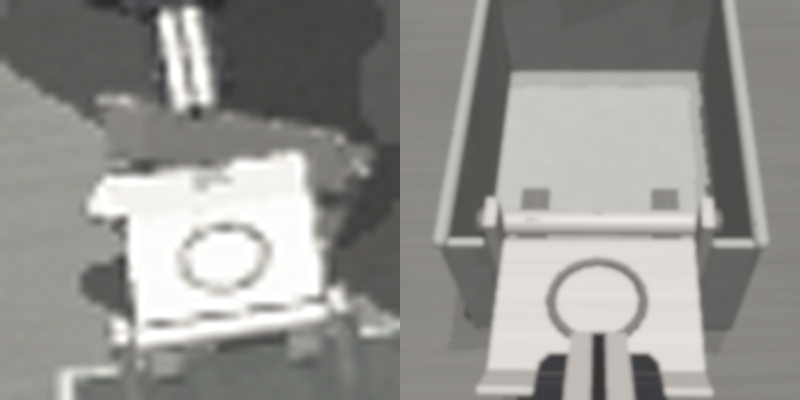

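```bash
python3 - <<'E'
from h import *
p=camera_params("wrist");K=p["K"];T=np.array(p["T_tool_cam"])
def w(P):
    c=T[:3,:3].T@(np.array(P)-T[:3,3]);q=K@[c[0],-c[1],-c[2]];return (q[:2]/q[2]).round(0)
for x in(-11,0,11):
    print(x,[(k,w([x,0,k]).tolist()) for k in(-20,-10,0,10,22)])
s=state();print(s['tcp_pos'],s['eef_rot'],s['ft_force'],s['clock'])
# where the hinge/lip would show
from scipy.spatial.transform import Rotation as R
q=s['eef_rot'];M=R.from_quat(q[[1,2,3,0]]).as_matrix()
for n,P in dict(hinge=[553,-217,84],lip0=[484,-214,95],bend0=[495,-214,84]).items():print(n,(M.T@(np.array(P)-s['tcp_pos'])).round(1),w(M.T@(np.array(P)-s['tcp_pos'])))
E
```

```text
-11 [(-20, [259.0, 289.0]), (-10, [259.0, 277.0]), (0, [259.0, 266.0]), (10, [259.0, 256.0]), (22, [259.0, 246.0])]
0 [(-20, [259.0, 267.0]), (-10, [259.0, 256.0]), (0, [259.0, 246.0]), (10, [259.0, 237.0]), (22, [259.0, 228.0])]
11 [(-20, [259.0, 243.0]), (-10, [259.0, 233.0]), (0, [259.0, 225.0]), (10, [259.0, 217.0]), (22, [259.0, 209.0])]
[ 483.24400666 -215.58571243  123.27013365] [-0.00568872  0.91541672 -0.01138658  0.40230611] [-0.73447022  0.09189837 -0.08569071] 3.8167
hinge [18.3  1.  77.9] [260. 172.]
lip0 [-20.3  -1.   19.7] [257. 263.]
bend0 [-21.   -1.   35.2] [257. 251.]
```

Both views put the shut fingertips at about the TCP, roughly 20 mm short of what I had assumed, and the fingers passed in front of the lip without touching the flag. I'll back off and go in deeper and lower.

```bash
python3 -m jog '[{"dx":-0.011,"dy":0,"dz":-0.012,"rx":0,"ry":0,"rz":0,"hand":-1},{"dx":-0.011,"dy":0,"dz":-0.012,"rx":0,"ry":0,"rz":0,"hand":-1},{"dx":-0.014,"dy":0,"dz":0.013,"rx":0,"ry":0,"rz":0,"hand":-1},{"dx":-0.014,"dy":0,"dz":0.013,"rx":0,"ry":0,"rz":0,"hand":-1},{"dx":-0.014,"dy":0,"dz":0.013,"rx":0,"ry":0,"rz":0,"hand":-1},{"dx":0,"dy":0,"dz":0,"rx":0,"ry":0,"rz":0,"hand":-1},{"dx":0,"dy":0,"dz":0,"rx":0,"ry":0,"rz":0,"hand":-1}]'
python3 -m jog '[{"dx":0.007,"dy":0,"dz":0.007,"rx":0,"ry":0,"rz":0,"hand":-1},{"dx":0.007,"dy":0,"dz":0.007,"rx":0,"ry":0,"rz":0,"hand":-1},{"dx":0.007,"dy":0,"dz":0.007,"rx":0,"ry":0,"rz":0,"hand":-1},{"dx":0.006,"dy":0,"dz":0.007,"rx":0,"ry":0,"rz":0,"hand":-1},{"dx":0,"dy":0,"dz":0,"rx":0,"ry":0,"rz":0,"hand":-1},{"dx":0,"dy":0,"dz":0,"rx":0,"ry":0,"rz":0,"hand":-1}]'
python3 - <<'E'
from h import *
a=cv2.resize(camera("scene")[140:220,120:200,::-1],(400,400),interpolation=cv2.INTER_CUBIC)
b=cv2.resize(camera("wrist")[60:260,160:360,::-1],(400,400),interpolation=cv2.INTER_CUBIC)
cv2.imwrite("pics/a4.png",np.hstack([a,b]))
E
python3 plan.py 54
```

```text
clock: 4.4
tcp_pos: [450.4, -213.0, 63.9]
eef_rot: [-0.008, 0.916, -0.013, 0.401]
ft_force: [-0.2, 0.8, 0.9]
opening: -0.1
grip_force: 0.0
clock: 4.9
tcp_pos: [490.1, -214.0, 66.9]
eef_rot: [-0.006, 0.915, -0.011, 0.402]
ft_force: [-0.2, 0.3, 0.2]
opening: 0.3
grip_force: 0.0
tcp [ 489.5 -214.1   66.2] tilt 47.4 corner rel hinge [-39.9 -24.6] ang -31.7 r 46.8 F [-1.  -0.2  0.2]
```

View pics/a4.png

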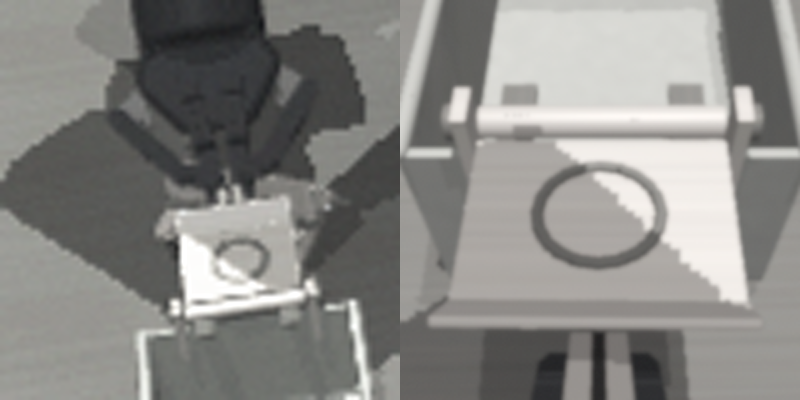

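The fingers are now under the lip, which hides their tips. I'll lift along the arc using the corrected tip length.

```bash
sed -i 's/+22\*Z+/+0*Z+/; s/-22\*Z2/-0*Z2/' plan.py; python3 plan.py 54 0,47 10,47 20,47 30,47 40,46
python3 -m jog '[{"dx":0.006,"dy":0,"dz":-0.004,"rx":0,"ry":0,"rz":0,"hand":-1},{"dx":0.006,"dy":0,"dz":-0.005,"rx":0,"ry":0,"rz":0,"hand":-1},{"dx":0.007,"dy":0,"dz":-0.005,"rx":0,"ry":0,"rz":0,"hand":-1},{"dx":0.008,"dy":0,"dz":-0.004,"rx":0,"ry":0,"rz":0,"hand":-1},{"dx":0.008,"dy":0,"dz":-0.003,"rx":0,"ry":0,"rz":0,"hand":-1}]'
python3 plan.py 52 30,45 40,43 50,41 60,39 70,37 80,35 90,33 100,31 110,29
python3 - <<'E'
from h import *
a=cv2.resize(camera("scene")[140:220,120:200,::-1],(400,400),interpolation=cv2.INTER_CUBIC)
b=cv2.resize(camera("wrist")[60:260,160:360,::-1],(400,400),interpolation=cv2.INTER_CUBIC)
cv2.imwrite("pics/a5.png",np.hstack([a,b]))
E
```

```text
tcp [ 489.5 -214.1   66.2] tilt 47.4 corner rel hinge [-56.1  -9.7] ang -9.8 r 56.9 F [-1.  -0.2  0.2]
0,47 dx 8.5 dz -5.1 ry -0.4
10,47 dx 7.4 dz -5.8 ry 0.0
20,47 dx 8.3 dz -4.4 ry 0.0
30,47 dx 9.0 dz -2.9 ry 0.0
40,46 dx 9.3 dz -1.5 ry -1.0
clock: 5.42
tcp_pos: [497.2, -215.2, 105.7]
eef_rot: [-0.007, 0.916, -0.012, 0.401]
ft_force: [-0.7, 0.8, -0.5]
opening: 0.1
grip_force: 0.5
tcp [ 497.2 -215.2  105.7] tilt 47.3 corner rel hinge [-48.3  29.8] ang 31.7 r 56.8 F [-0.7  0.8 -0.5]
30,45 dx -0.6 dz 4.6 ry -2.3
40,43 dx 8.9 dz -2.0 ry -2.0
50,41 dx 9.1 dz -0.7 ry -2.0
60,39 dx 9.0 dz 0.6 ry -2.0
70,37 dx 8.8 dz 1.8 ry -2.0
80,35 dx 8.4 dz 3.0 ry -2.0
90,33 dx 7.9 dz 4.1 ry -2.0
100,31 dx 7.1 dz 5.2 ry -2.0
110,29 dx 6.3 dz 6.1 ry -2.0
```

View pics/a5.png

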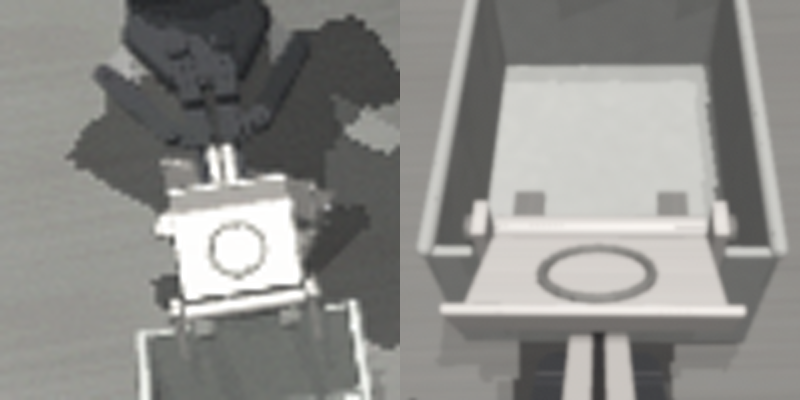

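The flag is rising with the fingers under its lip: it is foreshortened in the wrist view, with the lip in front of the tips. I'll continue over the top.

```bash
python3 -m jog '[{"dx":0.008,"dy":0,"dz":0,"rx":0,"ry":-2,"rz":0,"hand":-1},{"dx":0.009,"dy":0,"dz":0,"rx":0,"ry":-2,"rz":0,"hand":-1},{"dx":0.009,"dy":0,"dz":0.001,"rx":0,"ry":-2,"rz":0,"hand":-1},{"dx":0.009,"dy":0,"dz":0.002,"rx":0,"ry":-2,"rz":0,"hand":-1},{"dx":0.008,"dy":0,"dz":0.003,"rx":0,"ry":-2,"rz":0,"hand":-1}]'
python3 plan.py 52 80,35 90,33 100,31 110,29 120,27 130,25 140,24
```

```text
clock: 5.93
tcp_pos: [531.4, -216.1, 129.6]
eef_rot: [-0.008, 0.947, -0.011, 0.322]
ft_force: [-0.8, 0.5, -0.5]
opening: 0.1
grip_force: 0.5
tcp [ 531.4 -216.1  129.6] tilt 37.6 corner rel hinge [-12.9  52.3] ang 76.1 r 53.9 F [-0.8  0.5 -0.5]
80,35 dx 2.4 dz 2.8 ry -2.6
90,33 dx 7.9 dz 4.1 ry -2.0
100,31 dx 7.1 dz 5.2 ry -2.0
110,29 dx 6.3 dz 6.1 ry -2.0
120,27 dx 5.3 dz 6.9 ry -2.0
130,25 dx 4.3 dz 7.6 ry -2.0
140,24 dx 3.1 dz 8.3 ry -1.0
```

```bash
python3 -m jog '[{"dx":0.007,"dy":0,"dz":0.004,"rx":0,"ry":-2,"rz":0,"hand":-1},{"dx":0.008,"dy":0,"dz":0.005,"rx":0,"ry":-2,"rz":0,"hand":-1},{"dx":0.007,"dy":0,"dz":0.006,"rx":0,"ry":-2,"rz":0,"hand":-1},{"dx":0.006,"dy":0,"dz":0.006,"rx":0,"ry":-2,"rz":0,"hand":-1},{"dx":0.005,"dy":0,"dz":0.007,"rx":0,"ry":-2,"rz":0,"hand":-1}]'
python3 plan.py 50 120,26 130,25 140,24 150,23 160,22 170,21 180,20
python3 - <<'E'
from h import *
a=cv2.resize(camera("scene")[140:220,120:200,::-1],(400,400),interpolation=cv2.INTER_CUBIC)
b=cv2.resize(camera("wrist")[60:260,160:360,::-1],(400,400),interpolation=cv2.INTER_CUBIC)
cv2.imwrite("pics/a6.png",np.hstack([a,b]))
E
```

```text
clock: 6.35
tcp_pos: [570.8, -215.8, 123.8]
eef_rot: [-0.01, 0.97, -0.01, 0.243]
ft_force: [-0.7, 1.4, 1.1]
opening: 0.0
grip_force: 0.5
tcp [ 570.8 -215.8  123.8] tilt 28.2 corner rel hinge [27.5 45. ] ang 121.4 r 52.7 F [-0.7  1.4  1.1]
120,26 dx -3.0 dz -0.0 ry -2.2
130,25 dx 4.2 dz 7.4 ry -1.0
140,24 dx 3.0 dz 8.0 ry -1.0
150,23 dx 1.7 dz 8.4 ry -1.0
160,22 dx 0.3 dz 8.5 ry -1.0
170,21 dx -1.1 dz 8.5 ry -1.0
180,20 dx -2.4 dz 8.2 ry -1.0
```

View pics/a6.png

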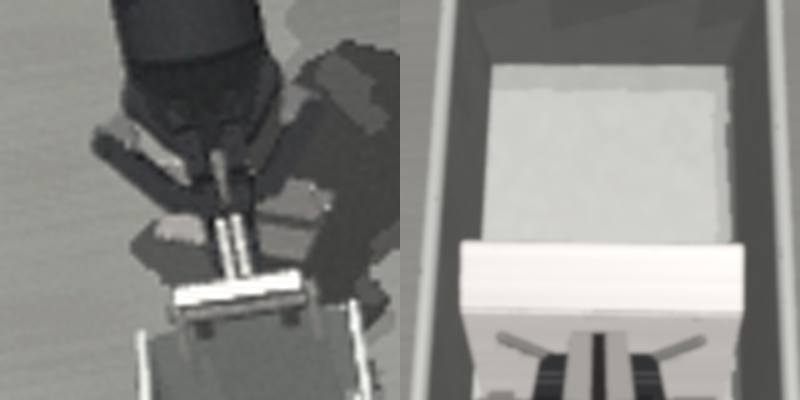

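The flag is past upright, with the cross starting to show behind the fingers. I'll keep pushing it over and slow down toward the stop.

```bash
python3 -m jog '[{"dx":0.003,"dy":0,"dz":0.008,"rx":0,"ry":-1,"rz":0,"hand":-1},{"dx":0.002,"dy":0,"dz":0.008,"rx":0,"ry":-1,"rz":0,"hand":-1},{"dx":0.001,"dy":0,"dz":0.008,"rx":0,"ry":-1,"rz":0,"hand":-1},{"dx":0,"dy":0,"dz":0.008,"rx":0,"ry":-1,"rz":0,"hand":-1},{"dx":0,"dy":0,"dz":0.004,"rx":0,"ry":0,"rz":0,"hand":-1}]'
python3 plan.py 54 160,23 165,23 170,23 175,23 180,23
```

```text
clock: 6.87
tcp_pos: [592.2, -214.9, 93.9]
eef_rot: [-0.011, 0.978, -0.009, 0.21]
ft_force: [-0.6, -0.9, 1.0]
opening: 0.1
grip_force: 0.5
tcp [ 592.2 -214.9   93.9] tilt 24.3 corner rel hinge [49.2 14.5] ang 163.6 r 51.3 F [-0.6 -0.9  1. ]
160,23 dx 3.0 dz -3.3 ry -1.3
165,23 dx -0.5 dz 4.7 ry 0.0
170,23 dx -0.9 dz 4.6 ry 0.0
175,23 dx -1.3 dz 4.5 ry 0.0
180,23 dx -1.6 dz 4.4 ry 0.0
```

```bash
python3 -m jog '[{"dx":0.0064,"dy":0,"dz":0.003,"rx":0,"ry":0,"rz":0,"hand":-1},{"dx":0.0064,"dy":0,"dz":0.003,"rx":0,"ry":0,"rz":0,"hand":-1},{"dx":-0.0008,"dy":0,"dz":0.0018,"rx":0,"ry":0,"rz":0,"hand":-1},{"dx":0,"dy":0,"dz":0,"rx":0,"ry":0,"rz":0,"hand":-1}]'
for i in 1 2; do python3 -m jog '[{"dx":-0.0004,"dy":0,"dz":0.0009,"rx":0,"ry":0,"rz":0,"hand":-1},{"dx":0,"dy":0,"dz":0,"rx":0,"ry":0,"rz":0,"hand":-1}]' | grep -E "tcp|force"; done
python3 plan.py 54
```

```text
clock: 7.2
tcp_pos: [607.3, -215.5, 93.0]
eef_rot: [-0.011, 0.977, -0.009, 0.211]
ft_force: [-0.0, 0.9, 0.2]
opening: -0.1
grip_force: 0.3
tcp_pos: [606.8, -215.4, 92.1]
ft_force: [0.3, 0.4, 1.0]
grip_force: 0.2
tcp_pos: [606.9, -215.4, 91.1]
ft_force: [0.5, -1.0, 0.2]
grip_force: 0.3
tcp [ 606.9 -215.4   91.1] tilt 24.4 corner rel hinge [63.9 11.6] ang 169.7 r 65.0 F [ 0.5 -1.   0.2]
```

```bash
python3 -m jog '[{"dx":-0.0004,"dy":0,"dz":0.0009,"rx":0,"ry":0,"rz":0,"hand":-1},{"dx":-0.0004,"dy":0,"dz":0.0009,"rx":0,"ry":0,"rz":0,"hand":-1},{"dx":0,"dy":0,"dz":0,"rx":0,"ry":0,"rz":0,"hand":-1}]'| grep -E "tcp|force"
python3 - <<'E'
from h import *
a=cv2.resize(camera("scene")[140:220,120:200,::-1],(400,400),interpolation=cv2.INTER_CUBIC)
b=cv2.resize(camera("wrist")[60:260,160:360,::-1],(400,400),interpolation=cv2.INTER_CUBIC)
cv2.imwrite("pics/a7.png",np.hstack([a,b]))
print(state()['ft_force'])
E
```

```text
tcp_pos: [607.2, -215.5, 89.6]
ft_force: [-5.8, 1.0, 15.0]
grip_force: 7.3
[-4.94771526  1.67972497 12.3465032 ]
```

View pics/a7.png

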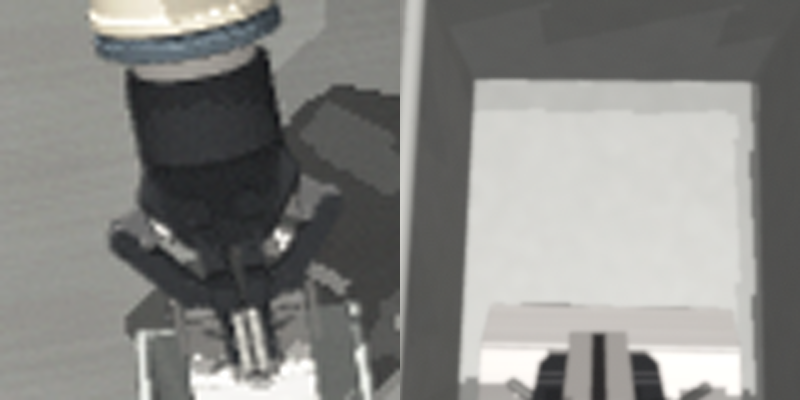

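Force jumped to 15 N, so the flag is on its stop. I'll retract straight back and up, then look from above.

```bash
python3 -m jog '[{"dx":0.002,"dy":0,"dz":-0.005,"rx":0,"ry":0,"rz":0,"hand":-1},{"dx":0.01,"dy":0,"dz":-0.02,"rx":0,"ry":0,"rz":0,"hand":-1},{"dx":0.01,"dy":0,"dz":-0.03,"rx":0,"ry":0,"rz":0,"hand":-1},{"dx":0,"dy":0,"dz":-0.04,"rx":0,"ry":0,"rz":0,"hand":-1},{"dx":-0.03,"dy":0,"dz":-0.025,"rx":0,"ry":0,"rz":0,"hand":-1},{"dx":-0.035,"dy":0,"dz":-0.02,"rx":0,"ry":0,"rz":0,"hand":-1},{"dx":-0.035,"dy":0,"dz":-0.02,"rx":0,"ry":0,"rz":0,"hand":-1},{"dx":0,"dy":0,"dz":0,"rx":0,"ry":0,"rz":0,"hand":-1}]'
python3 - <<'E'
from h import *
a=cv2.resize(camera("scene")[140:280,120:300,::-1],(480,373),interpolation=cv2.INTER_CUBIC)
b=cv2.resize(camera("top")[140:260,265:365,::-1],(311,373),interpolation=cv2.INTER_CUBIC)
cv2.imwrite("pics/a8.png",np.hstack([a,b]))
f=lambda P:((proj("scene",P)-[120,140])*480/180).round(0)
for d in(180,170,160):
    t=np.radians(d);c,s=np.cos(t),np.sin(t);print(d,"lip",f([553-69*c+11*s,-220,84+69*s+11*c]),"bend",f([553-58*c,-219,84+58*s]),"hinge",f([553,-217,84]))
E
```

```text
clock: 8.55
tcp_pos: [464.3, -214.3, 202.6]
eef_rot: [-0.011, 0.978, -0.01, 0.21]
ft_force: [1.1, 0.4, -0.3]
opening: 0.0
grip_force: 0.0
180 lip [135. 216.] bend [134. 201.] hinge [129. 161.]
170 lip [134. 209.] bend [132. 194.] hinge [129. 161.]
160 lip [132. 200.] bend [131. 185.] hinge [129. 161.]
```

View pics/a8.png

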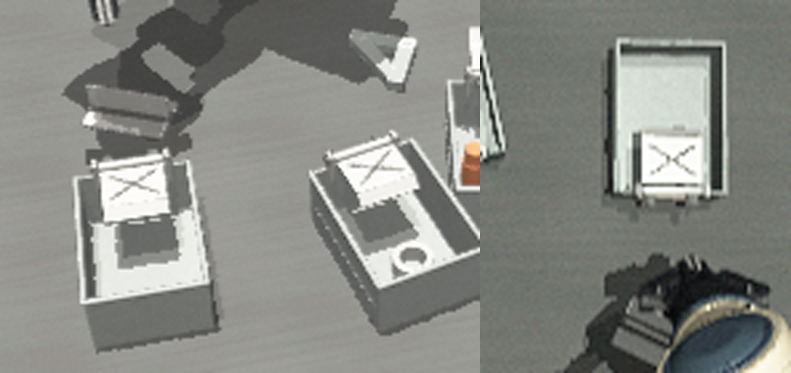

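The flag lies back with its cross up. Its lip edge is at about (137,217), where the 180° prediction is (135,216). The bin hasn't moved, and the hand is clear of everything.

```bash
python3 -c "
from workcell import *
print(hand_in())"
```

```text
the job is handed in; nothing more can be done
None
```

The empty bin (the right-hand one) now has its flag folded back level on its stop with the cross up, the arm stands clear, and the job is handed in; no verdict came back.

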